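Feel along a rocker cover's gasket rim for burrs

ROBOT

A 6-joint arm with a two-finger parallel gripper is mounted at the origin on the work surface. World frame = base frame: x ahead of the robot, y to its left, z up, the work surface at z = 0. Lengths are in m, angles in rad, forces in N, time in s.
With the tool pointing down it reaches from about 0.35 to 0.775 m from the base axis. Payload 5.5 kg.
Tool frame: the origin (TCP) lies on the centre line of the jaws, within the pads' length; the fingertips stand 11 mm ahead of it and the grasp point (between the pads) lies 8 mm behind it; y points along the fingers, x is the direction in which the jaws open and shut, and the axes are right-handed (so a half turn about y gives the same grasp; the last joint's range is limited). The gripper opens to 85 mm and grips with 20 to 120 N. Pads are 22 mm wide; open, the fingers measure 114 mm over their backs; the gripper's body (76 mm by 85 mm) begins 54 mm behind the grasp point. The pads swing forward as they close: fully open they stand 13 mm farther back than shut.
Start: joints at [1.082, 0.313, 0.046, 1.304, 0, 1.431], TCP at [0.197, 0.54, 0.216] pointing down, gripper open.
Joint ranges: [-2.76, 2.76], [-0.86, 1.69], [-1.03, 1.26], [-2.2, 2.34], [-1.47, 1.5], [-3.14, 3.14]. Speed limits (rad/s): [2.57, 2.57, 3.14, 3.14, 3.14, 3.14].

INTERFACE

Orientations are given as a rotation vector (axis times angle).
In Python, from rig import readout, capture, camera_params, ticket gives the robot as it stands. The module is installed in compiled form; this text tells all that it offers.
- The arm moves only by the shell command python3 -m handwheel 'ROWS'. ROWS is JSON, a list of rows, each an object of numbers: "dx", "dy", "dz": the shift along the tool's x, y, z in cm; "roll": the turn about the tool's y in rad; "grip": the finger opening in cm, from 0 to 8.54. A call has 1 to 5 rows; each row shifts and turns the commanded pose from where the row before left it, along the tool's axes as they then stand; what a row does not reach is not made up. A row lasts 1/10 s, in which the tool goes at most 50 mm and 8.59 degrees, less where a joint would pass 70% of its speed; a pose out of reach is approached as far as the arm can. A call with a gripper value outside its range is refused whole. The fingers move at their own pace and stop on an object; the grip force is fixed at half the most. Time passes only in rows, so rows that do not move let the fingers close. It gives the time, the measured TCP pose, the force and the opening at its end, in the units of the state.
- readout.get_state(): the state, without advancing time (a new reading comes with each control period).
- capture(name): name is "scene" or "side" or "wrist"; returns the picture (480x640x3 uint8, red, green, blue); there is no depth.
- camera_params(name): a dict with "vertical_fov" (degrees; the focal length in pixels is half the picture's height over the tangent of half this angle, whatever the lens; pixels are square), "cx", "cy" (the principal point, pixels), "R" (3x3) and "t" (3): a world point X has camera coordinates R X + t; the wrist camera has in their place "mount" (4x4, takes a point from camera to tool coordinates, whose origin is the TCP and whose axes are the tool frame's). Camera axes: x right, y down, z forward; pixel columns grow to the right and rows downward; lengths in m; the calibration is good to about 2 mm. A picture is of the moment at which its call begins: read the wrist's pose just before it. camera_params takes no time and is no camera call.
- ticket.hand_in(): hands the job in, once; it reports no verdict.
The state is a dict: "clock": time; "q": joint angles; "joint_vel": joint speeds; "effort": joint torques, N m; "position": TCP position; "ee_rot": TCP orientation; "contact_force": force on the tool from outside, world axes, zero at the start; "wrist_torque": the same for the moment, N m; "grip_width": opening from 0.0 (shut) to 1.0 (fully open).
Only numpy, scipy, OpenCV 4.12 (cv2) and the standard library are available. Lean on these libraries where they do the work, as an engineer would, in place of code of your own. Each camera call takes 0.05 s, during which the arm holds its last target.

TASK

Feel the gasket rim of the upturned red rocker cover for burrs with the fingertips: touch down from above on the yellow dot, run along the long side first, round the corner and along the short side to the blue dot, and lift straight off there. Keep in touch with the rim all the way, lightly: let the cover sink only a little on its springs, never down to the stops and never pull it up. Do not pick anything up, and leave the socket inside the cover and the can, cup and piston beside it where they stand.

Things in the scene. Friction and masses are not known exactly. Their poses are not given: they have to be found in the camera images.
- cover (a joint): how far the cover is pushed down on its springs, m: 0 at rest as found, positive pressed down, negative pulled up; hard stops at 0.012. The cover (0.9 kg, clamped to a plate) moves only straight up and down and springs back, well damped: 0.9 N per mm, no preload (4 mm down takes about 4 N), the same wherever on the rim it is pressed.
- rim_mid (a point): centre of the upturned cover in the plane of the rim's top face, 105 mm above the table at rest, any yaw. x along the long side, y along the short, z up. Red open box, hollow 45 mm deep, with a flat bare grey metal rim 200 by 100 mm outside, 14 mm wide, 6 mm thick, dotted with black bolt holes (look only); below it a grey plate, four springs and a fixed dark base of 200 by 100 mm.
- yellow_dot (a point): centre of the flat 14 mm yellow paint dot on the rim's top face, at one corner, on the middle line of the rim: where the trace starts. In rim_mid's frame (-93, -43, 0) mm.
- long_mid (a point): point on the rim's top face half-way along the long side that starts at the yellow dot; no special mark. In rim_mid's frame (0, -43, 0) mm.
- turn_corner (a point): unpainted corner of the rim's top face, on its middle line, where the trace turns from the long side into the short side. In rim_mid's frame (93, -43, 0) mm.
- blue_dot (a point): centre of the flat 14 mm blue paint dot on the rim's top face, at the corner diagonally opposite the yellow one: where the trace ends. In rim_mid's frame (93, 43, 0) mm.
- socket: loose steel socket, 26 mm across and 32 mm tall, standing inside the cover near its middle, its top about 13 mm below the rim; origin at the centre of its underside. Not to be disturbed.
- spray_can: loose closed blue can, 60 mm across and 140 mm tall, standing beside the cover; origin at the centre of its underside. Not to be disturbed.
- bolt_cup: loose open steel cup, 72 mm across and 50 mm tall, standing beside the cover; origin at the centre of its underside. Not to be disturbed.
- piston: loose aluminium piston, 64 mm across and 46 mm tall, standing beside the cover; origin at the centre of its underside. Not to be disturbed.
Not all that is in view belongs to the job. Leave any purple look-alike of the part that bears cover alone.

How it is judged:
On the way, in this order (a step that is already met when the one before it is completed fails the run):
1. the fingertips touch the rim at the yellow dot (horizontal distance between the grasp point and yellow_dot below 0.022 m and value of joint cover above 0.0006 m), for 0.05 s.
2. still touching, they reach the middle of the long side (horizontal distance between the grasp point and long_mid below 0.022 m and value of joint cover above 0.0006 m), for 0.05 s.
3. still touching, they reach the corner (horizontal distance between the grasp point and turn_corner below 0.022 m and value of joint cover above 0.0006 m), for 0.05 s.
4. still touching, they reach the blue dot (horizontal distance between the grasp point and blue_dot below 0.022 m and value of joint cover above 0.0006 m), for 0.05 s.
At the end, for the whole second after the job is handed in: The rim was traced in order (yellow dot, long side, corner, blue dot), each reached within 22 mm with the cover pressed at least 0.6 mm; now the cover is back up within 0.6 mm of rest, and socket, can, cup and piston stand upright (0.1 rad) within 10 mm of their starts (value of joint cover between -0.001 and 0.0006 m and distance of each of socket, spray_can, bolt_cup, piston from where it was at the start of the episode below 0.01 m and angle between each of socket, spray_can, bolt_cup, piston's own z axis and vertical below 0.1 rad); the robot touches nothing.
It fails at once if the fingertips left the rim on the way: low over the cover (within about 11 mm of the rim plane, or below it), more than 35 mm from both dots, with the cover not pressed (under 0.3 mm) (x of the grasp point in the frame of rim_mid between -0.11 and 0.11 m and y of the grasp point in the frame of rim_mid between -0.06 and 0.06 m and z of the grasp point in the frame of rim_mid below 0.03 m and horizontal distance between the grasp point and yellow_dot above 0.035 m and horizontal distance between the grasp point and blue_dot above 0.035 m and value of joint cover below 0.0003 m).
It fails at once if the cover was pressed down to its stops (more than 10.5 mm) (value of joint cover above 0.0105 m).
It fails at once if the cover was pulled up by more than 3 mm (value of joint cover below -0.003 m).
It fails at once if a bystander (socket, can, cup or piston) was moved more than 20 mm, lifted or tipped (distance of any of socket, spray_can, bolt_cup, piston from where it was at the start of the episode above 0.02 m or angle between any of socket, spray_can, bolt_cup, piston's own z axis and vertical above 0.4 rad).
It also fails if it takes over 45 s, if anything falls off the work surface, if the arm or the gripper's body presses on something with over 40 N, if the wrist force passes 120 N, or if a joint passes its speed limit or range.

## Working session

There is one attempt and no reset: what is moved stays moved. The work goes in short steps, Python scripts to look and compute and a shell command to move; the robot and the scene stay as the last step left them, time stands still between calls to the robot, and variables do not carry over. Pictures are saved under pics/ and viewed, and the job is handed in when it is done.

```bash
mkdir -p pics; python3 - <<'E'
from rig import readout,capture,camera_params
import cv2
s=readout.get_state();print(s)
for n in ("scene","side","wrist"):
    print(n,camera_params(n))
    cv2.imwrite(f"pics/{n}0.png",capture(n)[:,:,::-1])
E
```

```text
{'clock': 0.0, 'q': array([1.08241901e+00, 3.13989500e-01, 4.49358535e-02, 1.30360673e+00,
       1.04348462e-05, 1.43118665e+00]), 'joint_vel': array([ 1.76226993e-03, -2.06356788e-03,  2.77025420e-04, -2.64715706e-03,
        1.29231184e-03,  3.36978444e-05]), 'effort': array([ 8.37464540e-04, -4.80621743e+01,  2.98537052e+01,  1.92966079e-02,
        9.25040695e-05,  1.25754033e-05]), 'position': array([0.19624463, 0.53987536, 0.21479748]), 'ee_rot': array([-1.35510886, -0.94729669,  0.95005074]), 'contact_force': array([-0.13311134, -0.65043395, -0.02863492]), 'wrist_torque': array([ 0.09342444, -0.00485513,  0.04899147]), 'grip_width': 0.9997169891935728}
scene {'vertical_fov': 56.5471077908461, 'cx': 325.9260031440387, 'cy': 233.4315996635895, 'R': array([[-0.55515268,  0.83150324, -0.02019589],
       [ 0.58905993,  0.37591128, -0.71533147],
       [-0.58720857, -0.40901477, -0.69849339]]), 't': array([ 0.32052248, -0.26789731,  1.25428605])}
side {'vertical_fov': 57.92394328383484, 'cx': 323.86418365788177, 'cy': 243.57519115740448, 'R': array([[ 0.95639944, -0.29113371,  0.02326522],
       [-0.16841942, -0.61484156, -0.7704575 ],
       [ 0.23861058,  0.73294681, -0.63706669]]), 't': array([-0.52753056,  0.17800244,  0.67709301])}
wrist {'vertical_fov': 65.40336227375201, 'cx': 314.6767538705964, 'cy': 233.78145464417315, 'mount': array([[ 9.99999466e-01,  6.15968332e-04, -8.29738632e-04,
         4.99928344e-04],
       [ 9.72093299e-04, -2.88304037e-01,  9.57538426e-01,
        -1.58870521e-01],
       [ 3.50596349e-04, -9.57538721e-01, -2.88304482e-01,
         7.33996905e-02],
       [ 0.00000000e+00,  0.00000000e+00,  0.00000000e+00,
         1.00000000e+00]])}
```

View pics/scene0.png

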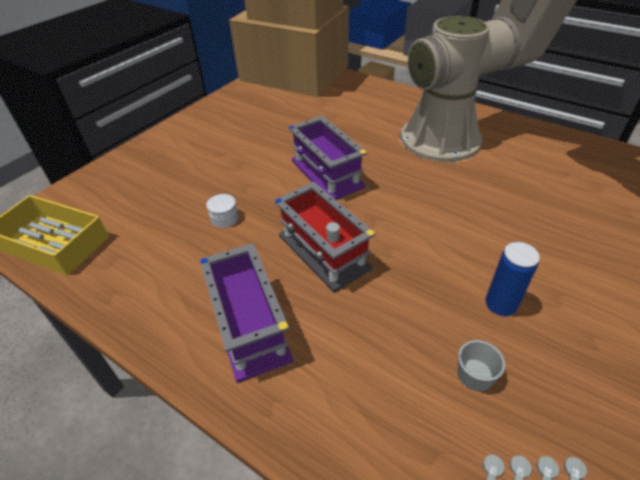

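View pics/side0.png

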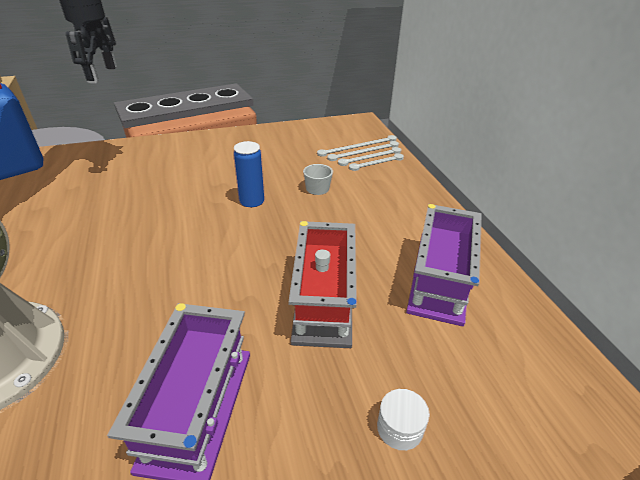

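View pics/wrist0.png

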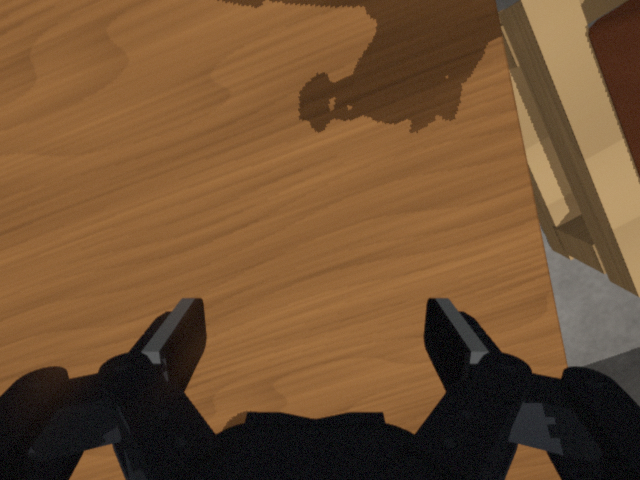

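```bash
python3 - <<'E'
from rig import readout
from scipy.spatial.transform import Rotation as R
print(R.from_rotvec(readout.get_state()['ee_rot']).as_matrix().round(4))
E
```

```text
[[ 3.418e-01 -7.000e-04 -9.398e-01]
 [ 9.398e-01 -1.200e-03  3.418e-01]
 [-1.300e-03 -1.000e+00  2.000e-04]]
```

The only red cover is at about (325,232) in scene and (325,262) in side. The purple ones, at scene (245,300) and (328,155), are look-alikes. I'll confirm it with enlarged crops and measure there.

```bash
python3 - <<'E'
import cv2,numpy as np
a=cv2.imread("pics/scene0.png")[170:295,260:390]
b=cv2.imread("pics/side0.png")[205:355,270:380]
a=cv2.resize(a,None,fx=4,fy=4,interpolation=cv2.INTER_CUBIC);b=cv2.resize(b,None,fx=3.6,fy=3.6,interpolation=cv2.INTER_CUBIC)
h=max(a.shape[0],b.shape[0]);o=np.zeros((h,a.shape[1]+b.shape[1],3),np.uint8)
print(a.shape,b.shape)
o[:a.shape[0],:a.shape[1]]=a;o[:b.shape[0],a.shape[1]:]=b
o=o[:, :]
cv2.imwrite("pics/crop1.png",cv2.resize(o,None,fx=.85,fy=.85) )
E
```

```text
(500, 520, 3) (540, 396, 3)
```

View pics/crop1.png

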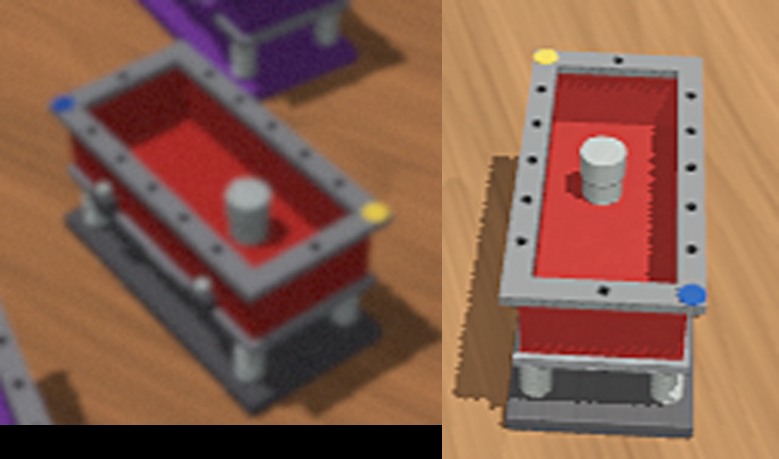

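```bash
cat > h.py <<'E'
import numpy as np,cv2
from rig import camera_params
from scipy.optimize import least_squares
def proj(n,X):
    c=camera_params(n);p=np.atleast_2d(X)@c['R'].T+c['t'];f=240/np.tan(np.radians(c['vertical_fov']/2))
    return np.c_[c['cx']+f*p[:,0]/p[:,2],c['cy']+f*p[:,1]/p[:,2]]
def ray(n,uv,z):
    c=camera_params(n);f=240/np.tan(np.radians(c['vertical_fov']/2))
    d=c['R'].T@np.array([(uv[0]-c['cx'])/f,(uv[1]-c['cy'])/f,1]);o=-c['R'].T@c['t']
    return o+d*(z-o[2])/d[2]
def cen(n,lo,hi,box,f=None):
    im=cv2.imread(f or f"pics/{n}0.png");x0,y0,x1,y1=box
    h=cv2.cvtColor(im[y0:y1,x0:x1],cv2.COLOR_BGR2HSV);m=cv2.inRange(h,lo,hi)
    M=cv2.moments(m,True);return np.array([x0+M['m10']/M['m00'],y0+M['m01']/M['m00']]),M['m00']
E
python3 - <<'E'
from h import *
Y=((20,100,120),(35,255,255));B=((100,130,60),(125,255,255))
d={}
for n,yb,bb in(("scene",(358,222,385,244),(268,190,290,212)),("side",(293,215,318,232),(340,292,362,312))):
    d[n]=(cen(n,*Y,yb),cen(n,*B,bb));print(n,d[n])
    for (uv,a) in d[n]: print(ray(n,uv,.105))
L=np.array([[-93,-43],[93,43],[-100,-50],[100,-50],[100,50],[-100,50]])/1000
obs={"scene":[d["scene"][0][0],d["scene"][1][0],(374.7,232.9),(312.9,182.1),(274.7,200.3),(333.5,257.9)],
"side":[d["side"][0][0],d["side"][1][0],(299.7,221.3),(289,302),(356.5,303),(355.3,223.6)]}
def W(p):
    c,s=np.cos(p[2]),np.sin(p[2]);return np.c_[L@np.array([[c,s],[-s,c]])+p[:2],np.full(6,.105)]
w=np.array([2,2,1,1,1,1])[:,None]
for ns in (["scene"],["side"],["scene","side"]):
    f=lambda p:np.concatenate([(w*(proj(n,W(p))-np.array(obs[n]))).ravel() for n in ns])
    r=min((least_squares(f,[.5,0,a],loss='soft_l1') for a in np.arange(-3,3.1,1)),key=lambda r:r.cost)
    print(ns,r.x.round(4),r.cost);print(f(r.x).reshape(-1,6,2).round(1).tolist())
    print(W(r.x).round(4).tolist())
E
```

```text
scene ((array([370.37837838, 232.16216216]), 37.0), (array([278.23076923, 200.15384615]), 13.0))
[0.53186282 0.07268064 0.105     ]
[ 0.55119803 -0.13205939  0.105     ]
side ((array([303.47058824, 223.08823529]), 34.0), (array([351.25      , 300.91666667]), 48.0))
[0.53233003 0.07286653 0.105     ]
[ 0.55148102 -0.13187402  0.105     ]
['scene'] [ 0.5421 -0.0293  4.3748] 1.8279404856419257
[[[-0.2, 0.3], [0.2, 0.6], [0.8, -0.1], [0.4, -0.7], [-1.1, -0.2], [-0.2, -1.0]]]
[[0.5323, 0.0727, 0.105], [0.5519, -0.1313, 0.105], [0.528, 0.0816, 0.105], [0.4618, -0.1071, 0.105], [0.5562, -0.1402, 0.105], [0.6224, 0.0485, 0.105]]
['side'] [ 0.542  -0.0298  4.3751] 1.7978673462370522
[[[0.1, 0.4], [0.4, -0.2], [0.3, -0.4], [-0.4, -0.6], [-0.3, 1.5], [-0.8, -0.4]]]
[[0.5322, 0.0722, 0.105], [0.5518, -0.1318, 0.105], [0.5279, 0.0811, 0.105], [0.4618, -0.1076, 0.105], [0.5561, -0.1407, 0.105], [0.6223, 0.048, 0.105]]Traceback (most recent call last):
  File "<stdin>", line 15, in <module>
  File "<stdin>", line 15, in <genexpr>
    return func(*args, **kwargs)
    result = trf(vector_fun.fun, vec
[... 928 characters left out ...]
^^^^^^^^^^^^^^^^^^^^^^
                             mf)
                             ^^^
    df = [f_eval - f0 for f_eval in f_evals]
                                    ^^^^^^^
    f = np.atleast_1d(self.fun(x, *self.args, **self.kwargs))
                      ~~~~~~~~^^^^^^^^^^^^^^^^^^^^^^^^^^^^^^
    return np.atleast_1d(self.fun(x))
                         ~~~~~~~~^^^
    return self.f(x, *self.args, **self.kwargs)
           ~~~~~~^^^^^^^^^^^^^^^^^^^^^^^^^^^^^^
  File "<stdin>", line 14, in <lambda>
  File "h.py", line 5, in proj
    c=camera_params(n);p=np.atleast_2d(X)@c['R'].T+c['t'];f=240/np.tan(np.radians(c['vertical_fov']/2))
ValueError: time passes only in moves, steps and waits
```

Both views agree: the rim centre is at (0.542, -0.0295) with yaw 4.375. Tool x is within 0.01 rad of −cover x, so the trace is −dx for 18.6 cm, then −dz for 8.6 cm. I'll go high over the yellow dot with the fingers shut.

```bash
python3 -m handwheel '[{"dx":-1.5,"dz":-2.2,"grip":0},{"dx":-2.3,"dz":-3.4,"grip":0},{"dx":-2.3,"dz":-3.4,"grip":0},{"dx":-2.3,"dz":-3.4,"grip":0},{"dx":-2.3,"dz":-3.4,"grip":0}]'
python3 -m handwheel '[{"dx":-2.3,"dz":-3.4,"grip":0},{"dx":-2.3,"dz":-3.4,"grip":0},{"dx":-2.3,"dz":-3.4,"grip":0},{"dx":-2.3,"dz":-3.4,"grip":0},{"dx":-2.3,"dz":-3.4,"grip":0}]'
```

```text
validation failed for argument at $[0]...
validation failed for argument at $[0]...
```

```bash
python3 -m handwheel '[{"dx":-1.5,"dy":0,"dz":-2.2,"roll":0,"grip":0}]'
```

```text
clock: 0.25
position: [0.2111, 0.5199, 0.215]
ee_rot: [-1.353, -0.95, 0.951]
contact_force: [0.5, -0.2, 0.4]
grip_width: 0.857
```

```bash
python3 -m handwheel '[{"dx":-2.3,"dy":0,"dz":-3.4,"roll":0,"grip":0},{"dx":-2.3,"dy":0,"dz":-3.4,"roll":0,"grip":0},{"dx":-2.3,"dy":0,"dz":-3.4,"roll":0,"grip":0},{"dx":-2.3,"dy":0,"dz":-3.4,"roll":0,"grip":0},{"dx":-2.3,"dy":0,"dz":-3.4,"roll":0,"grip":0}]'
python3 -m handwheel '[{"dx":-2.3,"dy":0,"dz":-3.4,"roll":0,"grip":0},{"dx":-2.3,"dy":0,"dz":-3.4,"roll":0,"grip":0},{"dx":-2.3,"dy":0,"dz":-3.4,"roll":0,"grip":0},{"dx":-2.3,"dy":0,"dz":-3.4,"roll":0,"grip":0},{"dx":0,"dy":0,"dz":0,"roll":0,"grip":0}]'
python3 - <<'E'
from rig import readout
import numpy as np
from scipy.spatial.transform import Rotation as R
s=readout.get_state();M=R.from_rotvec(s['ee_rot']).as_matrix();print(s['q'].round(3),M.round(4))
print(s['position'],M.T@(np.array([.5322,.0725,.135])-s['position'])*100)
E
```

```text
clock: 0.75
position: [0.333, 0.3511, 0.2155]
ee_rot: [-1.354, -0.949, 0.949]
contact_force: [0.2, 0.4, -0.6]
grip_width: -0.002
clock: 1.25
position: [0.4315, 0.2163, 0.2154]
ee_rot: [-1.358, -0.944, 0.944]
contact_force: [-0.8, -0.1, -0.3]
grip_width: -0.001
[ 2.990e-01  1.340e-01 -1.840e-01  1.252e+00 -1.000e-03  6.540e-01] [[ 3.475e-01  8.000e-04 -9.377e-01]
 [ 9.377e-01 -1.000e-03  3.475e-01]
 [-6.000e-04 -1.000e+00 -1.100e-03]]
[0.43145877 0.21630366 0.21537752] [ -9.97865045   8.06049876 -14.43410016]
```

```bash
python3 -m handwheel '[{"dx":-2.5,"dy":0,"dz":-3.6,"roll":0,"grip":0},{"dx":-2.5,"dy":0,"dz":-3.6,"roll":0,"grip":0},{"dx":-2.5,"dy":0,"dz":-3.6,"roll":0,"grip":0},{"dx":-2.5,"dy":0,"dz":-3.6,"roll":-0.017,"grip":0},{"dx":0,"dy":0,"dz":0,"roll":0,"grip":0}]'
cat > st.py <<'E'
from rig import readout
import numpy as np,sys
from scipy.spatial.transform import Rotation as R
T={'y':(.5322,.0725),'m':(.5014,-.0153),'c':(.4706,-.1031),'b':(.5518,-.1315)}
s=readout.get_state();M=R.from_rotvec(s['ee_rot']).as_matrix()
p=s['position']; print('clk',s['clock'],'xfwd',M[:,0].round(4),'tool y',M[:,1].round(4),'z',p[2].round(5),'F',s['contact_force'].round(2),'grip',round(s['grip_width'],3))
for k in sys.argv[1]: print(k,(M.T@(np.array([*T[k],p[2]])-p)*100).round(2))
E
python3 st.py y; python3 - <<'E'
from rig import capture
import cv2
cv2.imwrite("pics/w1.png",capture("wrist")[:,:,::-1]);cv2.imwrite("pics/s1.png",capture("side")[:,:,::-1])
E
```

```text
clock: 1.75
position: [0.5326, 0.0731, 0.215]
ee_rot: [-1.351, -0.958, 0.958]
contact_force: [-0.6, 0.8, 0.5]
grip_width: 0.001
clk 1.75 xfwd [ 3.303e-01  9.439e-01 -6.000e-04] tool y [ 8.e-04 -1.e-03 -1.e+00] z 0.21495 F [-0.58  0.83  0.46] grip 0.001
y [-0.08  0.    0.02]
```

View pics/w1.png

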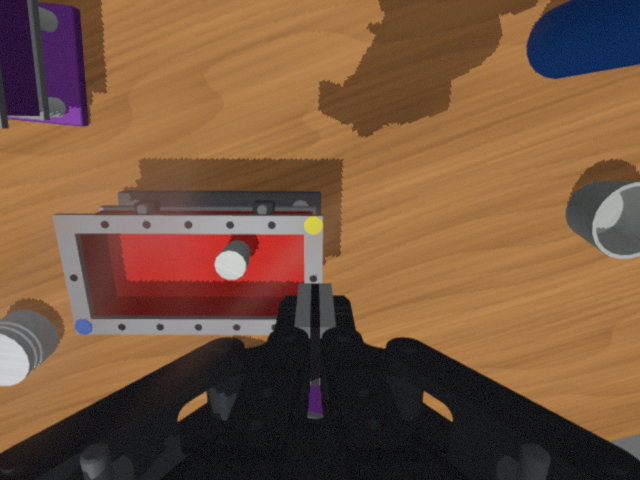

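View pics/s1.png

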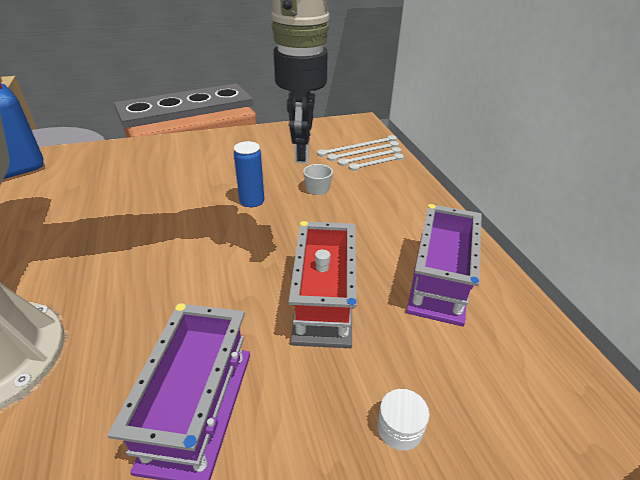

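The wrist view shows the red cover aligned with the tool and the yellow dot at (313,225). I'll check that against the estimate, and descend partway.

```bash
python3 - <<'E'
from rig import readout,camera_params
import numpy as np
from scipy.spatial.transform import Rotation as R
s=readout.get_state();c=camera_params("wrist");f=240/np.tan(np.radians(c['vertical_fov']/2))
M=R.from_rotvec(s['ee_rot']).as_matrix();m=c['mount']
for uv in((313,225.5),(84,327)):
    d=M@m[:3,:3]@np.array([(uv[0]-c['cx'])/f,(uv[1]-c['cy'])/f,1]);o=M@m[:3,3]+s['position']
    print(o+d*(.105-o[2])/d[2])
E
python3 -m handwheel '[{"dx":0,"dy":2,"dz":0,"roll":0,"grip":0},{"dx":0,"dy":3,"dz":0,"roll":0,"grip":0},{"dx":0,"dy":2,"dz":0,"roll":0,"grip":0},{"dx":0,"dy":1,"dz":0,"roll":0,"grip":0},{"dx":0,"dy":0,"dz":0,"roll":0,"grip":0}]'; python3 st.py y
```

```text
[0.53038577 0.07498561 0.105     ]
[ 0.55032271 -0.12890762  0.105     ]
clock: 2.35
position: [0.5282, 0.0778, 0.1345]
ee_rot: [-1.345, -0.961, 0.964]
contact_force: [0.3, 0.5, 1.0]
grip_width: -0.0
clk 2.35 xfwd [ 3.24e-01  9.46e-01 -7.00e-04] tool y [-3.1e-03  3.0e-04 -1.0e+00] z 0.13452 F [0.26 0.49 1.  ] grip -0.0
y [-0.37 -0.   -0.55]
```

```bash
python3 -m handwheel '[{"dx":0,"dy":0,"dz":0,"roll":0,"grip":0},{"dx":0,"dy":0,"dz":0,"roll":0,"grip":0}]'; python3 st.py y
```

```text
clock: 2.55
position: [0.5309, 0.0769, 0.1371]
ee_rot: [-1.349, -0.964, 0.96]
contact_force: [0.0, -0.1, 0.2]
grip_width: 0.002
clk 2.55 xfwd [3.251e-01 9.457e-01 9.000e-04] tool y [ 2.3e-03  1.0e-04 -1.0e+00] z 0.13707 F [ 0.01 -0.1   0.19] grip 0.002
y [-0.37  0.   -0.27]
```

```bash
python3 -m handwheel '[{"dx":-0.3,"dy":0.6,"dz":-0.1,"roll":0.01,"grip":0},{"dx":0,"dy":0.6,"dz":0,"roll":0,"grip":0},{"dx":0,"dy":0.3,"dz":0,"roll":0,"grip":0},{"dx":0,"dy":0,"dz":0,"roll":0,"grip":0},{"dx":0,"dy":0,"dz":0,"roll":0,"grip":0}]'; python3 st.py y
```

```text
clock: 3.05
position: [0.5299, 0.0733, 0.1205]
ee_rot: [-1.351, -0.953, 0.954]
contact_force: [0.7, 0.1, 0.7]
grip_width: -0.001
clk 3.05 xfwd [ 0.3354  0.9421 -0.    ] tool y [-4.e-04  1.e-04 -1.e+00] z 0.12052 F [0.74 0.14 0.71] grip -0.001
y [ 0.01 -0.   -0.24]
```

```bash
python3 -m handwheel '[{"dx":0,"dy":0.2,"dz":-0.1,"roll":0,"grip":0},{"dx":0,"dy":0.2,"dz":0,"roll":0,"grip":0},{"dx":0,"dy":0,"dz":0,"roll":0,"grip":0},{"dx":0,"dy":0,"dz":0,"roll":0,"grip":0}]'; python3 st.py y
python3 -m handwheel '[{"dx":0,"dy":0.2,"dz":0,"roll":0,"grip":0},{"dx":0,"dy":0,"dz":0,"roll":0,"grip":0},{"dx":0,"dy":0,"dz":0,"roll":0,"grip":0}]'; python3 st.py y
```

```text
clock: 3.45
position: [0.5309, 0.073, 0.1166]
ee_rot: [-1.352, -0.954, 0.954]
contact_force: [0.2, 0.3, 0.6]
grip_width: -0.005
clk 3.45 xfwd [0.3352 0.9422 0.    ] tool y [-1.e-04  1.e-04 -1.e+00] z 0.11664 F [0.17 0.35 0.63] grip -0.005
y [-0.   -0.   -0.14]
clock: 3.75
position: [0.5309, 0.073, 0.1146]
ee_rot: [-1.352, -0.954, 0.954]
contact_force: [0.4, -0.1, 0.5]
grip_width: -0.002
clk 3.75 xfwd [0.3352 0.9422 0.    ] tool y [-1.e-04  1.e-04 -1.e+00] z 0.11464 F [ 0.41 -0.07  0.52] grip -0.002
y [-0.   -0.   -0.14]
```

```bash
for i in 1; do python3 -m handwheel '[{"dx":0,"dy":0.2,"dz":0,"roll":0,"grip":0},{"dx":0,"dy":0,"dz":0,"roll":0,"grip":0},{"dx":0,"dy":0,"dz":0,"roll":0,"grip":0}]'; done; python3 st.py y;python3 st.py ''
python3 -m handwheel '[{"dx":0,"dy":0.1,"dz":0,"roll":0,"grip":0},{"dx":0,"dy":0,"dz":0,"roll":0,"grip":0},{"dx":0,"dy":0,"dz":0,"roll":0,"grip":0}]'
python3 - <<'E'
from rig import capture
import cv2
i=capture("side")[:,:,::-1];cv2.imwrite("pics/s2.png",cv2.resize(i[120:350,230:400],None,fx=3,fy=2.6))
E
```

```text
clock: 4.05
position: [0.5309, 0.073, 0.1126]
ee_rot: [-1.352, -0.954, 0.954]
contact_force: [-0.9, 0.0, 0.5]
grip_width: 0.001
clk 4.05 xfwd [0.3352 0.9421 0.    ] tool y [-1.e-04  1.e-04 -1.e+00] z 0.11261 F [-0.91  0.01  0.53] grip 0.001
y [-0.   -0.   -0.14]
clk 4.05 xfwd [0.3352 0.9421 0.    ] tool y [-1.e-04  1.e-04 -1.e+00] z 0.11261 F [-0.91  0.01  0.53] grip 0.001
clock: 4.35
position: [0.531, 0.073, 0.1117]
ee_rot: [-1.352, -0.954, 0.954]
contact_force: [-0.3, -0.0, -0.8]
grip_width: -0.002
```

View pics/s2.png

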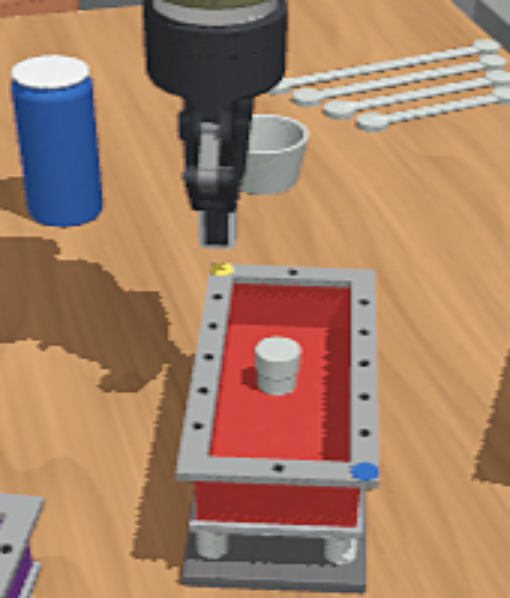

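```bash
python3 - <<'E'
from h import *
from rig import readout,capture
p=readout.get_state()['position'];print(p)
ims={n:capture(n)[:,:,::-1].copy() for n in("scene","side")}
cv2.imwrite("pics/sc3.png",ims["scene"]);cv2.imwrite("pics/si3.png",ims["side"])
o=[]
for n,(x0,y0,x1,y1) in (("scene",(320,180,420,280)),("side",(260,160,360,260))):
    im=ims[n];c=cv2.resize(im[y0:y1,x0:x1],None,fx=4,fy=4,interpolation=cv2.INTER_CUBIC)
    for dz,col in((0,(255,0,255)),(-.011,(0,255,0))):
        uv=proj(n,p+[0,0,dz])[0];print(n,dz,uv)
        cv2.circle(c,tuple(int(v) for v in ((uv-[x0,y0]+.5)*4)),3,col,-1)
    o.append(c)
cv2.imwrite("pics/c3.png",np.hstack(o))
E
```

```text
[0.53099922 0.07298635 0.11170245]
scene 0 [370.92724586 229.38170605]
scene -0.011 [370.63443153 233.58725654]
side 0 [302.71853003 220.20539455]
side -0.011 [302.76543813 225.04563289]
```

View pics/c3.png

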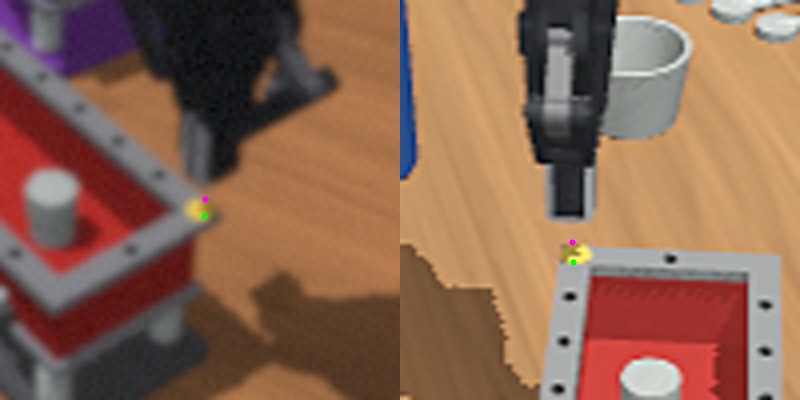

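In both views the tips sit visibly above the dot, about 20 mm higher than the stated tip offset implies. Force is still about zero, so I'll keep lowering in small steps and watch both.

```bash
python3 -m handwheel '[{"dx":0,"dy":0.2,"dz":0,"roll":0,"grip":0},{"dx":0,"dy":0.2,"dz":0,"roll":0,"grip":0},{"dx":0,"dy":0,"dz":0,"roll":0,"grip":0},{"dx":0,"dy":0,"dz":0,"roll":0,"grip":0}]'; python3 st.py y
cat > look.py <<'E'
from h import *
from rig import readout,capture
import sys
p=readout.get_state()['position'];o=[]
for n,(x0,y0,x1,y1) in (("scene",(320,180,420,280)),("side",(260,160,360,260))):
    im=capture(n)[:,:,::-1];o.append(cv2.resize(im[y0:y1,x0:x1],None,fx=4,fy=4,interpolation=cv2.INTER_CUBIC))
cv2.imwrite(sys.argv[1],np.hstack(o))
E
python3 look.py pics/c4.png
```

```text
clock: 4.9
position: [0.5309, 0.073, 0.1075]
ee_rot: [-1.352, -0.954, 0.954]
contact_force: [0.9, 0.0, 1.8]
grip_width: -0.001
clk 4.9 xfwd [ 0.3352  0.9421 -0.    ] tool y [-3.e-04  1.e-04 -1.e+00] z 0.10754 F [0.86 0.01 1.78] grip -0.001
y [ 0.   -0.   -0.14]
```

View pics/c4.png

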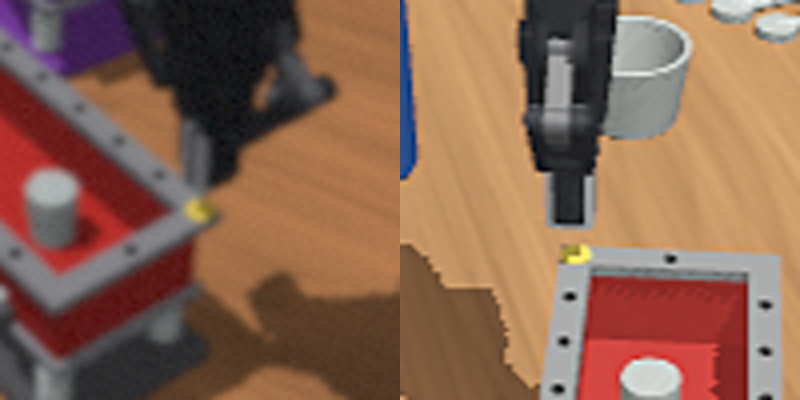

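```bash
python3 -m handwheel '[{"dx":0,"dy":0.2,"dz":-0.1,"roll":0,"grip":0},{"dx":0,"dy":0.2,"dz":0,"roll":0,"grip":0},{"dx":0,"dy":0.1,"dz":0,"roll":0,"grip":0},{"dx":0,"dy":0,"dz":0,"roll":0,"grip":0},{"dx":0,"dy":0,"dz":0,"roll":0,"grip":0}]'; python3 st.py y;  python3 -m handwheel '[{"dx":0,"dy":0.2,"dz":0,"roll":0,"grip":0},{"dx":0,"dy":0.1,"dz":0,"roll":0,"grip":0},{"dx":0,"dy":0,"dz":0,"roll":0,"grip":0},{"dx":0,"dy":0,"dz":0,"roll":0,"grip":0}]'; python3 st.py y
python3 look.py pics/c5.png
```

```text
clock: 5.5
position: [0.5319, 0.0727, 0.1026]
ee_rot: [-1.352, -0.954, 0.954]
contact_force: [-0.9, -0.5, 0.5]
grip_width: 0.001
clk 5.5 xfwd [0.3352 0.9422 0.    ] tool y [-1.e-04  1.e-04 -1.e+00] z 0.10263 F [-0.86 -0.5   0.51] grip 0.001
y [-0.   -0.   -0.04]
clock: 5.9
position: [0.5319, 0.0727, 0.0996]
ee_rot: [-1.352, -0.954, 0.954]
contact_force: [-0.5, 0.5, 0.1]
grip_width: 0.0
clk 5.9 xfwd [0.3352 0.9422 0.    ] tool y [-1.e-04  1.e-04 -1.e+00] z 0.09965 F [-0.49  0.51  0.09] grip 0.0
y [-0.01 -0.   -0.03]
```

View pics/c5.png

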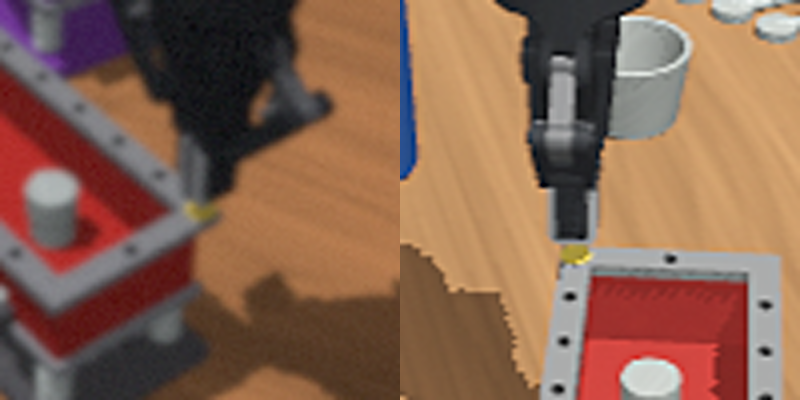

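The gap is now about 5–7 mm in both views and force is still zero.

```bash
python3 -m handwheel '[{"dx":0,"dy":0.2,"dz":0,"roll":0,"grip":0},{"dx":0,"dy":0.1,"dz":0,"roll":0,"grip":0},{"dx":0,"dy":0,"dz":0,"roll":0,"grip":0},{"dx":0,"dy":0,"dz":0,"roll":0,"grip":0}]'; python3 -m handwheel '[{"dx":0,"dy":0.15,"dz":0,"roll":0,"grip":0},{"dx":0,"dy":0,"dz":0,"roll":0,"grip":0},{"dx":0,"dy":0,"dz":0,"roll":0,"grip":0}]'; python3 -m handwheel '[{"dx":0,"dy":0,"dz":0,"roll":0,"grip":0}]'
python3 look.py pics/c6.png
```

```text
clock: 6.4
position: [0.5319, 0.0727, 0.0966]
ee_rot: [-1.352, -0.954, 0.954]
contact_force: [0.6, -0.3, 0.2]
grip_width: 0.001
clock: 6.7
position: [0.5319, 0.0727, 0.0951]
ee_rot: [-1.352, -0.954, 0.954]
contact_force: [0.4, -0.3, 0.1]
grip_width: -0.0
clock: 6.8
position: [0.5319, 0.0727, 0.0952]
ee_rot: [-1.352, -0.954, 0.954]
contact_force: [0.2, -0.4, -0.2]
grip_width: 0.0
```

View pics/c6.png

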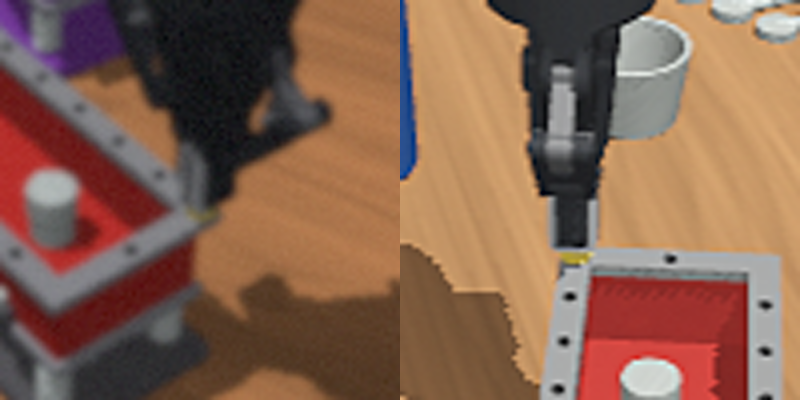

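```bash
python3 -m handwheel '[{"dx":0,"dy":0.15,"dz":0,"roll":0,"grip":0},{"dx":0,"dy":0,"dz":0,"roll":0,"grip":0},{"dx":0,"dy":0,"dz":0,"roll":0,"grip":0}]'|sed -n 2,4p; python3 -m handwheel '[{"dx":0,"dy":0.15,"dz":0,"roll":0,"grip":0},{"dx":0,"dy":0,"dz":0,"roll":0,"grip":0},{"dx":0,"dy":0,"dz":0,"roll":0,"grip":0}]'|sed -n 2,4p;python3 -m handwheel '[{"dx":0,"dy":0,"dz":0,"roll":0,"grip":0}]'|sed -n 1,4p
```

```text
position: [0.5319, 0.0726, 0.0936]
ee_rot: [-1.352, -0.954, 0.954]
contact_force: [0.9, -0.0, 0.6]
position: [0.5319, 0.0727, 0.0921]
ee_rot: [-1.352, -0.954, 0.954]
contact_force: [-0.5, 0.4, -0.5]
clock: 7.6
position: [0.5319, 0.0727, 0.0922]
ee_rot: [-1.352, -0.954, 0.954]
contact_force: [-0.1, 0.1, -0.7]
```

```bash
python3 -m handwheel '[{"dx":0,"dy":0.15,"dz":0,"roll":0,"grip":0},{"dx":0,"dy":0,"dz":0,"roll":0,"grip":0},{"dx":0,"dy":0,"dz":0,"roll":0,"grip":0}]'|sed -n 2,4p; python3 -m handwheel '[{"dx":0,"dy":0,"dz":0,"roll":0,"grip":0}]'|sed -n 1,4p;python3 look.py pics/c7.png
```

```text
position: [0.5318, 0.0727, 0.0906]
ee_rot: [-1.352, -0.954, 0.954]
contact_force: [-0.1, -0.2, -0.7]
clock: 8.0
position: [0.5319, 0.0727, 0.0907]
ee_rot: [-1.352, -0.954, 0.954]
contact_force: [0.6, 0.6, 0.5]
```

View pics/c7.png

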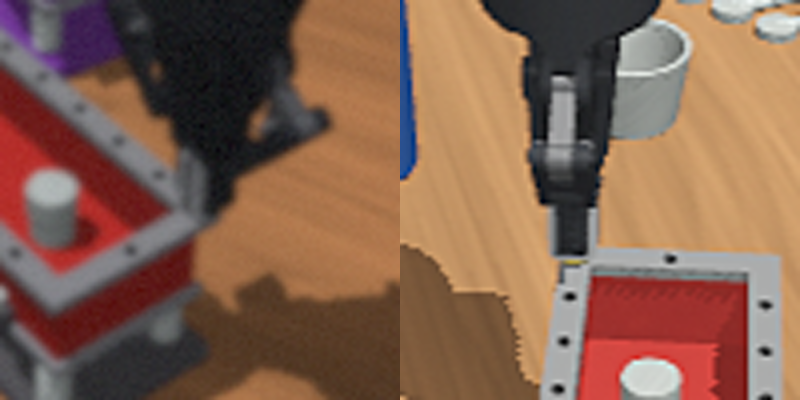

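```bash
python3 -m handwheel '[{"dx":0,"dy":0.15,"dz":0,"roll":0,"grip":0},{"dx":0,"dy":0,"dz":0,"roll":0,"grip":0},{"dx":0,"dy":0,"dz":0,"roll":0,"grip":0}]'|sed -n 2,4p; python3 -m handwheel '[{"dx":0,"dy":0,"dz":0,"roll":0,"grip":0}]'|sed -n 1,4p; python3 -m handwheel '[{"dx":0,"dy":0.15,"dz":0,"roll":0,"grip":0},{"dx":0,"dy":0,"dz":0,"roll":0,"grip":0},{"dx":0,"dy":0,"dz":0,"roll":0,"grip":0}]'|sed -n 2,4p; python3 -m handwheel '[{"dx":0,"dy":0,"dz":0,"roll":0,"grip":0}]'|sed -n 1,4p
```

```text
position: [0.5319, 0.0727, 0.0892]
ee_rot: [-1.352, -0.954, 0.954]
contact_force: [0.4, -0.0, 0.1]
clock: 8.5
position: [0.532, 0.0727, 0.0892]
ee_rot: [-1.352, -0.954, 0.954]
contact_force: [0.2, 0.2, 0.0]
position: [0.532, 0.0727, 0.0878]
ee_rot: [-1.352, -0.954, 0.954]
contact_force: [-0.2, -0.1, 1.3]
clock: 8.9
position: [0.532, 0.0727, 0.0878]
ee_rot: [-1.352, -0.954, 0.954]
contact_force: [0.3, 0.0, 1.9]
```

Contact felt, at TCP z ≈ 0.089. I'll press a bit more.

```bash
python3 -m handwheel '[{"dx":0,"dy":0.15,"dz":0,"roll":0,"grip":0},{"dx":0,"dy":0,"dz":0,"roll":0,"grip":0},{"dx":0,"dy":0,"dz":0,"roll":0,"grip":0}]'|sed -n 2,4p; python3 -m handwheel '[{"dx":0,"dy":0,"dz":0,"roll":0,"grip":0}]'|sed -n 1,4p; python3 -m handwheel '[{"dx":0,"dy":0.15,"dz":0,"roll":0,"grip":0},{"dx":0,"dy":0,"dz":0,"roll":0,"grip":0},{"dx":0,"dy":0,"dz":0,"roll":0,"grip":0}]'|sed -n 2,4p; python3 -m handwheel '[{"dx":0,"dy":0,"dz":0,"roll":0,"grip":0}]'|sed -n 1,4p;python3 look.py pics/c8.png
```

```text
position: [0.532, 0.0727, 0.0863]
ee_rot: [-1.352, -0.954, 0.954]
contact_force: [-0.0, -0.7, 2.8]
clock: 9.3
position: [0.532, 0.0727, 0.0863]
ee_rot: [-1.352, -0.954, 0.954]
contact_force: [-0.7, 0.2, 3.5]
position: [0.532, 0.0727, 0.0848]
ee_rot: [-1.352, -0.954, 0.954]
contact_force: [-1.4, 0.3, 4.5]
clock: 9.7
position: [0.532, 0.0727, 0.0848]
ee_rot: [-1.352, -0.954, 0.954]
contact_force: [-1.4, 0.1, 4.8]
```

View pics/c8.png

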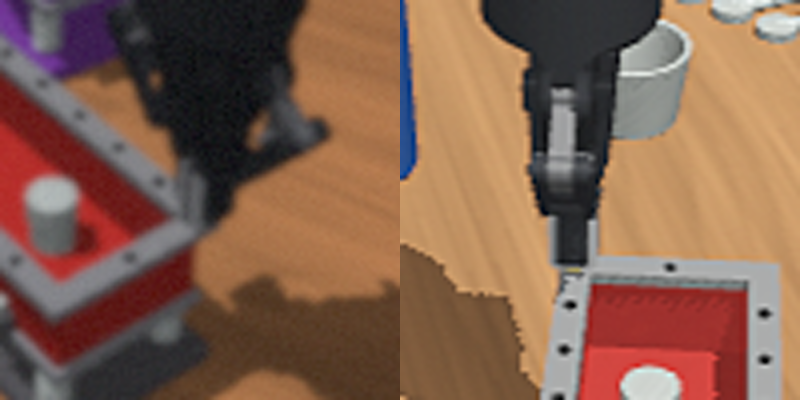

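The cover is pressed about 5 mm at 4.6 N and has visibly sunk. Starting along the long side in slow steps.

```bash
python3 st.py mc; python3 -m handwheel '[{"dx":-0.3,"dy":0,"dz":0,"roll":0,"grip":0},{"dx":-0.5,"dy":0,"dz":0,"roll":0,"grip":0},{"dx":-0.5,"dy":0,"dz":0,"roll":0,"grip":0}]';python3 st.py mc
```

```text
clk 9.8 xfwd [3.352e-01 9.421e-01 2.000e-04] tool y [ 2.e-04  1.e-04 -1.e+00] z 0.08479 F [-0.07  0.11  4.02] grip -0.005
m [-9.31 -0.   -0.07]
c [-18.62  -0.    -0.11]
clock: 10.1
position: [0.528, 0.0604, 0.0849]
ee_rot: [-1.352, -0.955, 0.953]
contact_force: [1.3, 2.7, 4.7]
grip_width: -0.002
clk 10.1 xfwd [0.3348 0.9423 0.001 ] tool y [ 1.2e-03  7.0e-04 -1.0e+00] z 0.08491 F [1.29 2.68 4.68] grip -0.002
m [-8.02 -0.01 -0.03]
c [-17.33  -0.02  -0.06]
```

```bash
python3 -m handwheel '[{"dx":-0.6,"dy":0,"dz":0,"roll":0,"grip":0},{"dx":-0.6,"dy":0,"dz":0,"roll":0,"grip":0},{"dx":-0.6,"dy":0,"dz":0,"roll":0,"grip":0},{"dx":-0.6,"dy":0,"dz":0,"roll":0,"grip":0},{"dx":-0.6,"dy":0,"dz":0,"roll":0,"grip":0}]';python3 st.py mc
```

```text
clock: 10.6
position: [0.5173, 0.0316, 0.0847]
ee_rot: [-1.352, -0.954, 0.954]
contact_force: [2.0, 2.7, 3.6]
grip_width: 0.0
clk 10.6 xfwd [3.354e-01 9.421e-01 2.000e-04] tool y [ 1.e-04  2.e-04 -1.e+00] z 0.08472 F [1.96 2.74 3.64] grip 0.0
m [-4.95 -0.   -0.08]
c [-14.26  -0.    -0.12]
```

```bash
python3 -m handwheel '[{"dx":-0.6,"dy":0,"dz":-0.05,"roll":0,"grip":0},{"dx":-0.6,"dy":0,"dz":-0.05,"roll":0,"grip":0},{"dx":-0.6,"dy":0,"dz":0,"roll":0,"grip":0},{"dx":-0.6,"dy":0,"dz":0,"roll":0,"grip":0},{"dx":-0.6,"dy":0,"dz":0,"roll":0,"grip":0}]';python3 st.py mc;python3 -m handwheel '[{"dx":-0.6,"dy":0,"dz":0,"roll":0,"grip":0},{"dx":-0.6,"dy":0,"dz":0,"roll":0,"grip":0},{"dx":-0.6,"dy":0,"dz":0,"roll":0,"grip":0},{"dx":0,"dy":0,"dz":0,"roll":0,"grip":0},{"dx":0,"dy":0,"dz":0,"roll":0,"grip":0}]';python3 st.py mc;python3 - <<'E'
from rig import capture
import cv2
i=capture("side")[:,:,::-1];cv2.imwrite("pics/s9.png",cv2.resize(i[120:350,230:400],None,fx=3,fy=2.6))
E
```

```text
clock: 11.1
position: [0.5082, 0.0031, 0.0847]
ee_rot: [-1.352, -0.954, 0.954]
contact_force: [0.6, 2.3, 4.3]
grip_width: -0.003
clk 11.1 xfwd [3.352e-01 9.422e-01 1.000e-04] tool y [ 0.e+00  1.e-04 -1.e+00] z 0.08467 F [0.56 2.34 4.28] grip -0.003
m [-1.96 -0.    0.03]
c [-1.126e+01 -0.000e+00 -1.000e-02]
clock: 11.6
position: [0.5019, -0.0145, 0.0846]
ee_rot: [-1.353, -0.952, 0.955]
contact_force: [-1.1, -1.9, 5.1]
grip_width: -0.001
clk 11.6 xfwd [ 0.3361  0.9418 -0.0022] tool y [-9.e-04 -2.e-03 -1.e+00] z 0.08462 F [-1.06 -1.9   5.08] grip -0.001
m [-0.09  0.    0.02]
c [-9.4   0.02 -0.03]
```

View pics/s9.png

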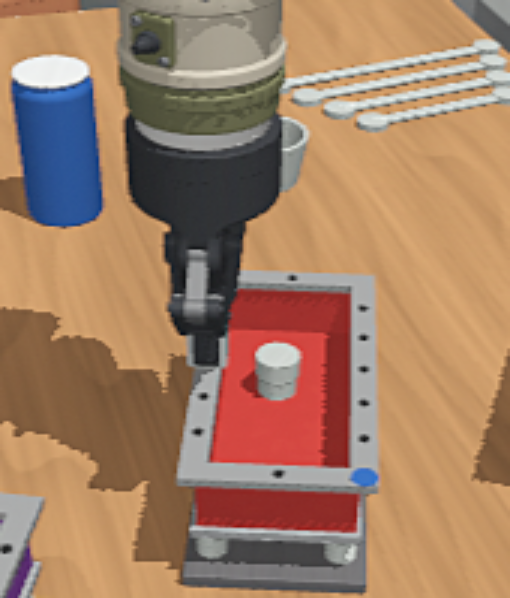

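The tip rests on the long rim at crop (207,365), at mid-side, with force near 4–5 N. On to the corner.

```bash
python3 -m handwheel '[{"dx":-0.5,"dy":0,"dz":0,"roll":0,"grip":0},{"dx":-0.6,"dy":0,"dz":0,"roll":0,"grip":0},{"dx":-0.6,"dy":0,"dz":0,"roll":0,"grip":0},{"dx":-0.6,"dy":0,"dz":0,"roll":0,"grip":0},{"dx":-0.6,"dy":0,"dz":0,"roll":0,"grip":0}]';python3 st.py c;python3 -m handwheel '[{"dx":-0.6,"dy":0,"dz":0,"roll":0,"grip":0},{"dx":-0.6,"dy":0,"dz":0,"roll":0,"grip":0},{"dx":-0.6,"dy":0,"dz":0,"roll":0,"grip":0},{"dx":-0.6,"dy":0,"dz":0,"roll":0,"grip":0},{"dx":-0.6,"dy":0,"dz":0,"roll":0,"grip":0}]';python3 st.py c
```

```text
clock: 12.15
position: [0.4925, -0.0411, 0.0847]
ee_rot: [-1.352, -0.954, 0.954]
contact_force: [1.4, 2.4, 5.0]
grip_width: -0.004
clk 12.15 xfwd [3.352e-01 9.421e-01 4.000e-04] tool y [ 2.e-04  4.e-04 -1.e+00] z 0.08471 F [1.38 2.45 5.01] grip -0.004
c [-6.57 -0.   -0.01]
clock: 12.65
position: [0.4824, -0.0695, 0.0847]
ee_rot: [-1.352, -0.954, 0.954]
contact_force: [1.3, 2.4, 4.0]
grip_width: 0.0
clk 12.65 xfwd [3.352e-01 9.422e-01 1.000e-04] tool y [-0.e+00  1.e-04 -1.e+00] z 0.08467 F [1.31 2.42 4.  ] grip 0.0
c [-3.56 -0.   -0.02]
```

```bash
python3 -m handwheel '[{"dx":-0.6,"dy":0,"dz":0,"roll":0,"grip":0},{"dx":-0.6,"dy":0,"dz":0,"roll":0,"grip":0},{"dx":-0.6,"dy":0,"dz":0,"roll":0,"grip":0},{"dx":-0.6,"dy":0,"dz":0,"roll":0,"grip":0},{"dx":-0.6,"dy":0,"dz":0,"roll":0,"grip":0}]';python3 st.py c;python3 -m handwheel '[{"dx":-0.4,"dy":0,"dz":0,"roll":0,"grip":0},{"dx":0,"dy":0,"dz":0,"roll":0,"grip":0},{"dx":0,"dy":0,"dz":0,"roll":0,"grip":0}]';python3 st.py cb;python3 - <<'E'
from rig import capture
import cv2
i=capture("side")[:,:,::-1];cv2.imwrite("pics/s10.png",cv2.resize(i[120:350,230:400],None,fx=3,fy=2.6))
E
```

```text
clock: 13.15
position: [0.4723, -0.0977, 0.0847]
ee_rot: [-1.352, -0.954, 0.954]
contact_force: [0.6, 2.5, 4.1]
grip_width: -0.001
clk 13.15 xfwd [3.352e-01 9.422e-01 1.000e-04] tool y [-1.e-04  2.e-04 -1.e+00] z 0.08466 F [0.61 2.53 4.1 ] grip -0.001
c [-0.57 -0.   -0.02]
clock: 13.45
position: [0.4708, -0.1019, 0.0847]
ee_rot: [-1.353, -0.952, 0.955]
contact_force: [-0.5, -1.6, 4.6]
grip_width: 0.0
clk 13.45 xfwd [ 0.3359  0.9419 -0.0019] tool y [-8.0e-04 -1.7e-03 -1.0e+00] z 0.08466 F [-0.53 -1.58  4.58] grip 0.0
c [-0.12  0.   -0.02]
b [-0.07 -0.   -8.62]
```

View pics/s10.png

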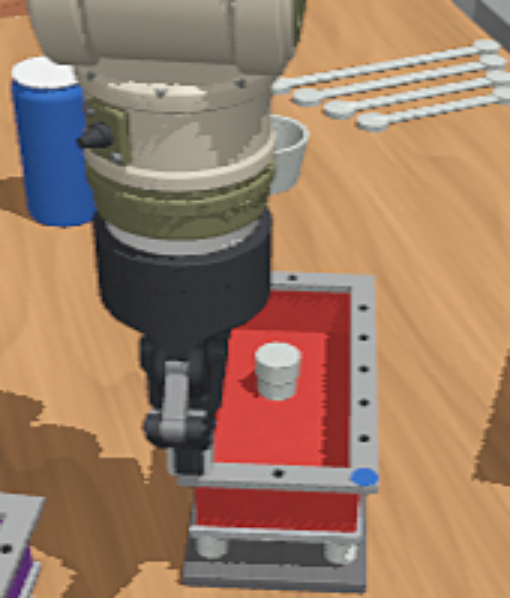

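At the corner, with the tip at crop (190,470) and 4.6 N. Now along the short side.

```bash
python3 -m handwheel '[{"dx":0,"dy":0,"dz":-0.4,"roll":0,"grip":0},{"dx":0,"dy":0,"dz":-0.6,"roll":0,"grip":0},{"dx":0,"dy":0,"dz":-0.6,"roll":0,"grip":0},{"dx":0,"dy":0,"dz":-0.6,"roll":0,"grip":0},{"dx":0,"dy":0,"dz":-0.6,"roll":0,"grip":0}]';python3 st.py b;python3 -m handwheel '[{"dx":0,"dy":0,"dz":-0.6,"roll":0,"grip":0},{"dx":0,"dy":0,"dz":-0.6,"roll":0,"grip":0},{"dx":0,"dy":0,"dz":-0.6,"roll":0,"grip":0},{"dx":0,"dy":0,"dz":-0.6,"roll":0,"grip":0},{"dx":0,"dy":0,"dz":-0.6,"roll":0,"grip":0}]';python3 st.py b
```

```text
clock: 14.0
position: [0.498, -0.1104, 0.0845]
ee_rot: [-1.351, -0.954, 0.954]
contact_force: [-2.3, 0.3, 4.2]
grip_width: -0.005
clk 14.0 xfwd [3.350e-01 9.422e-01 2.000e-04] tool y [-4.e-04  4.e-04 -1.e+00] z 0.08451 F [-2.26  0.29  4.24] grip -0.005
b [-0.18 -0.   -5.77]
clock: 14.5
position: [0.5263, -0.1207, 0.0847]
ee_rot: [-1.352, -0.954, 0.954]
contact_force: [-2.9, 0.5, 4.3]
grip_width: -0.003
clk 14.5 xfwd [3.352e-01 9.421e-01 1.000e-04] tool y [ 1.e-04  1.e-04 -1.e+00] z 0.08469 F [-2.93  0.55  4.35] grip -0.003
b [-0.17  0.   -2.76]
```

```bash
python3 -m handwheel '[{"dx":-0.05,"dy":0,"dz":-0.6,"roll":0,"grip":0},{"dx":-0.05,"dy":0,"dz":-0.6,"roll":0,"grip":0},{"dx":0,"dy":0,"dz":-0.6,"roll":0,"grip":0},{"dx":0,"dy":0,"dz":-0.6,"roll":0,"grip":0},{"dx":0,"dy":0,"dz":-0.2,"roll":0,"grip":0}]';python3 -m handwheel '[{"dx":0,"dy":0,"dz":0,"roll":0,"grip":0},{"dx":0,"dy":0,"dz":0,"roll":0,"grip":0}]';python3 st.py b;python3 - <<'E'
from rig import capture
import cv2
i=capture("side")[:,:,::-1];cv2.imwrite("pics/s11.png",cv2.resize(i[120:350,230:400],None,fx=3,fy=2.6))
cv2.imwrite("pics/w11.png",capture("wrist")[:,:,::-1])
E
```

```text
clock: 15.0
position: [0.5508, -0.1305, 0.0847]
ee_rot: [-1.352, -0.954, 0.954]
contact_force: [-3.4, 1.0, 4.4]
grip_width: -0.0
clock: 15.2
position: [0.5509, -0.1305, 0.085]
ee_rot: [-1.353, -0.955, 0.953]
contact_force: [-0.1, -0.4, 4.4]
grip_width: 0.001
clk 15.2 xfwd [ 0.3352  0.9421 -0.    ] tool y [ 1.8e-03 -7.0e-04 -1.0e+00] z 0.08499 F [-0.1  -0.43  4.42] grip 0.001
b [-0.06  0.   -0.12]
```

View pics/s11.png

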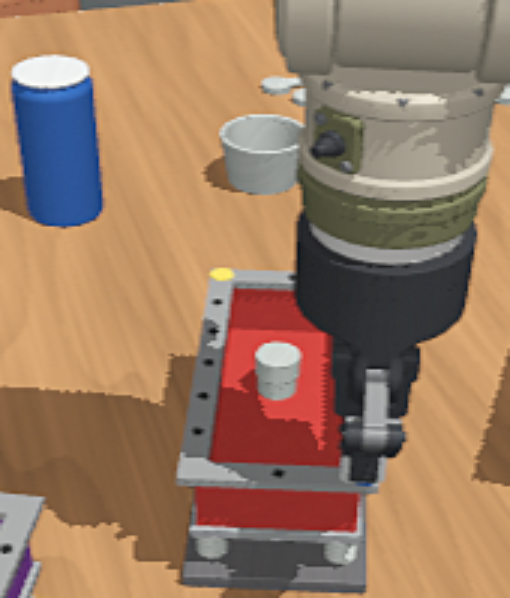

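View pics/w11.png

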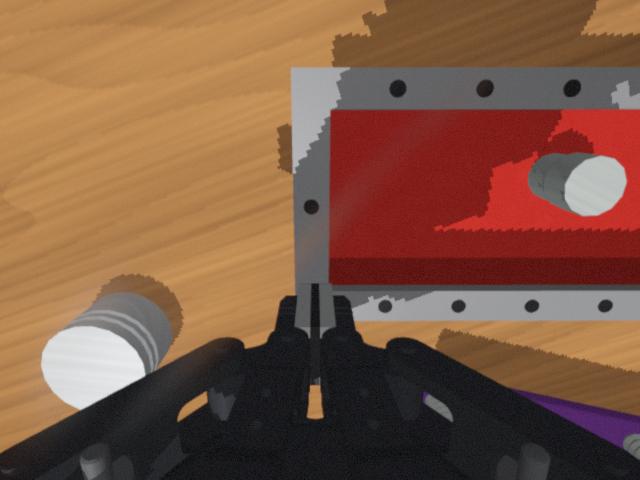

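The tips are on the blue dot, side crop (362,480), with 4.4 N. The wrist view shows the finger centred over the corner. I'll lift straight up.

```bash
python3 -m handwheel '[{"dx":0,"dy":-0.3,"dz":0,"roll":0,"grip":0},{"dx":0,"dy":-0.5,"dz":0,"roll":0,"grip":0},{"dx":0,"dy":-0.8,"dz":0,"roll":0,"grip":0},{"dx":0,"dy":-1,"dz":0,"roll":0,"grip":0},{"dx":0,"dy":-1.5,"dz":0,"roll":0,"grip":0}]';python3 -m handwheel '[{"dx":0,"dy":-2,"dz":0,"roll":0,"grip":0},{"dx":0,"dy":-2,"dz":0,"roll":0,"grip":0},{"dx":0,"dy":-2,"dz":0,"roll":0,"grip":0},{"dx":0,"dy":-1,"dz":0,"roll":0,"grip":0},{"dx":0,"dy":0,"dz":0,"roll":0,"grip":0}]';python3 -m handwheel '[{"dx":0,"dy":0,"dz":0,"roll":0,"grip":0},{"dx":0,"dy":0,"dz":0,"roll":0,"grip":0},{"dx":0,"dy":0,"dz":0,"roll":0,"grip":0},{"dx":0,"dy":0,"dz":0,"roll":0,"grip":0},{"dx":0,"dy":0,"dz":0,"roll":0,"grip":0}]'
python3 st.py b
python3 - <<'E'
from rig import capture
import cv2,numpy as np
a=cv2.imread("pics/side0.png").astype(int);i=capture("side")[:,:,::-1]
cv2.imwrite("pics/s12.png",i)
s=capture("scene")[:,:,::-1];cv2.imwrite("pics/sc12.png",s)
E
python3 - <<'E'
from h import *
print(cen("side",(20,100,120),(35,255,255),(293,215,318,232),"pics/s12.png"))
E
```

```text
clock: 15.8
position: [0.5494, -0.1299, 0.126]
ee_rot: [-1.35, -0.953, 0.954]
contact_force: [-0.5, 0.3, 0.5]
grip_width: -0.001
clock: 16.3
position: [0.551, -0.1305, 0.1977]
ee_rot: [-1.355, -0.956, 0.953]
contact_force: [0.6, 0.4, 0.2]
grip_width: 0.001
clock: 16.8
position: [0.5498, -0.1301, 0.1952]
ee_rot: [-1.351, -0.953, 0.954]
contact_force: [0.3, -0.6, -0.4]
grip_width: 0.003
clk 16.8 xfwd [3.353e-01 9.421e-01 1.000e-04] tool y [-7.e-04  4.e-04 -1.e+00] z 0.19521 F [ 0.28 -0.56 -0.37] grip 0.003
b [-0.07 -0.   -0.24]
(array([303.47058824, 223.08823529]), 34.0)
```

View pics/s12.png

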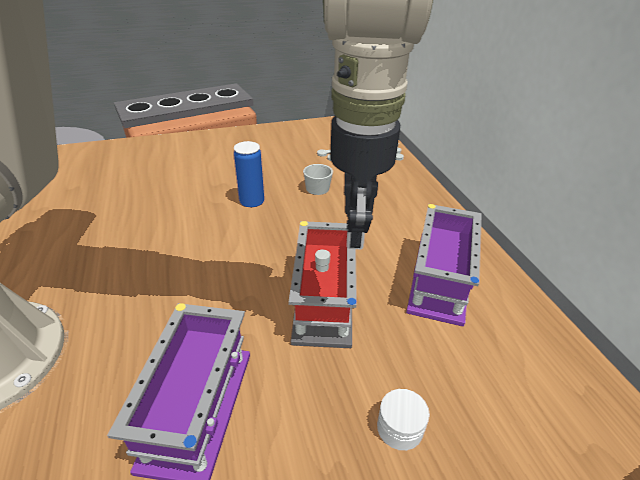

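View pics/sc12.png

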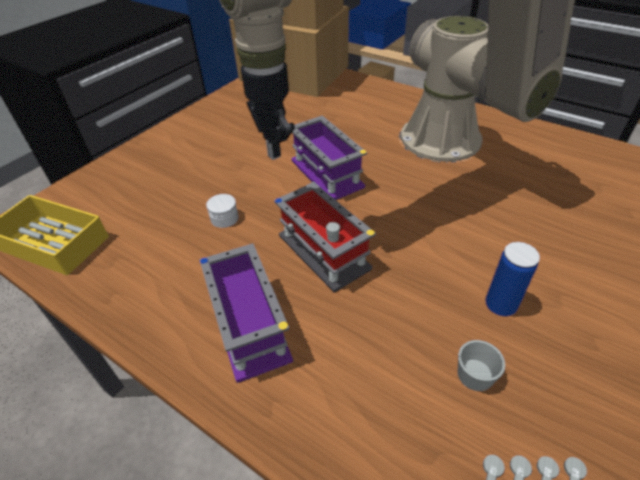

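The gripper is clear of everything. The yellow dot is back at its starting pixel, so the cover is at rest. The socket (322,260), can (249,175), cup (318,179) and piston (403,418) are unchanged.

```bash
python3 -c "
from rig import ticket
print(ticket.hand_in())"
```

```text
the job is handed in; nothing more can be done
None
```

I traced the red cover's rim with the fingers shut: down on the yellow dot, along the long side, round the corner, along the short side to the blue dot, then straight up. I handed the job in at about 17 s; the hand-in gives no verdict.

- **Contact:** in the readings taken along the trace, the upward force stayed between 3.6 and 5.1 N. By the spring rate that is about 4 to 6 mm of sink, well short of the stops. The tool positions read at the yellow dot, long side, corner and blue dot were all within about 2 mm of my estimates.
- **Final checks:** the force is back to zero within its noise. The yellow dot is at exactly its starting pixel in the side view, so the cover is back at rest. The socket, can, cup and piston look unmoved in both the side and scene views.
- **Disagreements:**
  - The fingertips met the rim about 26 mm lower than the stated 11 mm tip offset predicted, at tool height 0.0895 m instead of 0.116 m. I went by the pictures and the force.
  - The wrist camera placed the dots about 3 mm away from where the two fixed cameras did. I steered by the fixed cameras.

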